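# Push the rice box into the counter corner and the jar up beside it

## Robot

A 6-joint arm with a two-finger parallel gripper is mounted at the origin on the work surface. World frame = base frame: x ahead of the robot, y to its left, z up, the work surface at z = 0. Lengths are in m, angles in rad, forces in N, time in s.
With the tool pointing down it reaches from about 0.375 to 0.975 m from the base axis. Payload 3.8 kg.
Tool frame: the origin (TCP) lies on the centre line of the jaws, within the pads' length; the fingertips stand 14 mm ahead of it and the grasp point (between the pads) lies 5 mm behind it; z points along the fingers, y is the line along which they close (so a half turn about z gives the same grasp; the last joint's range is limited). The gripper opens to 88 mm and grips with 3 to 60 N. Pads are 18 mm wide; open, the fingers measure 123 mm over their backs; the gripper's body (75 mm by 187 mm) begins 45 mm behind the grasp point.
Start: joints at [-1.197, 0.264, 1.604, -0, 1.274, -0.037], TCP at [0.27, -0.619, 0.216] pointing down, gripper open.
Joint ranges: [-2.63, 2.63], [-0.94, 2.18], [0.31, 2.57], [-1.31, 4.45], [0, 2.66], [-2.55, 2.55]. Speed limits (rad/s): [2.57, 2.57, 3.14, 3.14, 3.14, 3.14].

## Interface

Orientations are given as a rotation vector (axis times angle).
In Python, from bench import read_state, grab_frame, camera_params, hand_in, boxes_of, landmark_of gives the robot as it stands.
- The arm moves only by the tool move_arm, never from a script. Its argument "series" is a list of rows, each an object with "translation": the shift along the tool's x, y, z in cm, a list of three; "twist": the turn, a rotation vector about the tool's x, y, z in degrees, a list of three; "fingers": the closure, from -1 (fully open) to 1 (shut), so that 0 is half open. In form: [{"translation": [dx, dy, dz], "twist": [rx, ry, rz], "fingers": fingers}, ...]. A call has 1 to 5 rows; each row shifts and turns the commanded pose from where the row before left it, along the tool's axes as they then stand; what a row does not reach is not made up. A row lasts 1/10 s, in which the tool goes at most 50 mm and 8.59 degrees, less where a joint would pass 70% of its speed; a pose out of reach is approached as far as the arm can. A call is refused whole if a number of a shift passes 5 or a number of a turn 8.59, either way. A call with a gripper value outside its range is refused whole. The fingers move at their own pace and stop on an object; "grip_force" is the grip in N (left out, the last holds). Time passes only in rows, so rows that do not move let the fingers close. It gives the time, the measured TCP pose, the force, the opening and the grip force at its end, in the units of the state.
- read_state(): the state, without advancing time (a new reading comes with each control period).
- grab_frame(name): name is "scene" or "top" or "wrist"; returns the picture (400x640x3 uint8, blue, green, red); there is no depth.
- camera_params(name): a dict with "fov_y" (degrees; the focal length in pixels is half the picture's height over the tangent of half this angle, whatever the lens; pixels are square), "cx", "cy" (the principal point, pixels), "distortion" ([k1, k2, p1, p2, k3] as OpenCV has them; the pictures are not rectified), "R" (3x3) and "t" (3): a world point X has camera coordinates R X + t; the wrist camera has in their place "mount" (4x4, takes a point from camera to tool coordinates, whose origin is the TCP and whose axes are the flange's). Camera axes: x right, y down, z forward; pixel columns grow to the right and rows downward; lengths in m; the calibration is good to about 2 mm. A picture is of the moment at which its call begins: read the wrist's pose just before it. camera_params takes no time and is no camera call.
- hand_in(): hands the job in; it is judged then, once.
Trained networks look in the newest picture that a camera, given by its name, has taken for a name from the list of things; names that differ only in an ending like _2 or _b are one class to them, and where a whole thing is asked for, a point or a joint stands for the part that bears it (a point fixed in the world has none). Each returns a list of dicts, best first, with "conf" (0 to 1); they miss things now and then, are a little off and sometimes report something else, mostly with a low value. They report only what shows in the picture. A call takes as long as a camera call.
- boxes_of(camera, query): "location" ([x, y, z] in m, in the coordinates of the camera as it stood for that picture, good to about 4 mm: the middle of the surface that is visible of it).
- landmark_of(camera, query): "location" ([x, y, z] in m, in the coordinates of the camera as it stood for that picture, good to about 4 mm: a listed point, or the origin of a listed thing).
The state is a dict: "time": time; "joints": joint angles; "qvel": joint speeds; "effort": joint torques, N m; "position": TCP position; "eef_rot": TCP orientation; "wrist_force": force on the tool from outside, world axes, zero at the start; "torque": the same for the moment, N m; "width": finger opening in m; "gripper_force": force on a finger pad.
Only numpy, scipy, OpenCV 4.12 (cv2) and the standard library are available. Lean on these libraries where they do the work, as an engineer would, in place of code of your own. Each camera call takes 0.05 s, during which the arm holds its last target. There are 200 camera calls.

## Task

Clear the tiles for the next job: push the heavy red rice box into the corner of the white tiled kerb, so that its long side lies flush against the back kerb and its end flush against the side kerb, and push the glass jar snug up beside the box's free end, standing against the back kerb. Push both gently along the tiles with the fingertips, never lifting or tipping them, and leave the bowls, spoon, spatula and bottle where they are.

Things in the scene. Friction and masses are not known exactly. Their poses are not given: they have to be found in the camera images.
- kerb: fixed L-shaped kerb of white tiles, 45 mm high, 50 mm wide, inside faces vertical. Origin: the inside corner at counter level; x points away from the robot, y to its left (yaw up to 0.04 rad). Back run: x 0 to +50 mm, y +50 to -660 mm. Side run: y 0 to +50 mm, x 0 to -240 mm. The free tiles are at x < 0, y < 0.
- rice_box: red box with clip-on lid, 0.6 to 0.95 kg: 115 mm in x, 190 in y, 85 high, sides vertical, lid flush. Origin: centre of underside. Its +x long side goes to the back kerb, its +y end to the side kerb; it starts within 0.35 rad of that heading. Mid-end, on each end, a white clip 50 mm wide in x stands 8 mm proud, 51 to 83 mm up: it passes over the kerb, so the wall meets the kerb.
- jar: round clear glass jar of brown pods with a yellow twist cap, 0.3 to 0.5 kg: 84 mm in diameter up to 66 mm height, narrowing to a 72 mm cap, 95 mm high in all. Origin: centre of underside. It starts upright to the right of the box; the straight way to its place is free once the box is in the corner.
- bowl_a: bystander: blue melamine bowl, 112 mm across the rim, 52 mm high, standing on the tiles; origin: centre of its underside. It and the jar may stand in either one's place.
- bowl_b: bystander: a second, like blue melamine bowl, 112 mm across, 52 mm high, on the tiles; origin: centre of its underside.
- soup_spoon: bystander: white ceramic soup spoon, 140 mm long, lying on the tiles, its handle to its own -x; origin on its underside, near its middle.
- wok_spatula: bystander: steel wok spatula with a wooden handle, 340 mm long, lying on the tiles, its handle to its own -x; origin on its underside, near its middle.
- soy_bottle: bystander: amber glass sauce bottle with a red cap, 56 mm in diameter, 150 mm high, standing on the tiles; origin: centre of its underside.

How it is judged:
By the outcome, as a careful person would: the job done as asked, in the order asked, and still so for the second after the job is handed in, with the robot touching nothing.
It also fails if it takes over 72 s, if anything falls off the work surface, if the arm or the gripper's body presses on something with over 40 N, if the wrist force passes 120 N, or if a joint passes its speed limit or range.

## Working session

There is one attempt and no reset: what is moved stays moved. The work goes in short steps, Python scripts to look and compute and a tool call to move; the robot and the scene stay as the last step left them, time stands still between calls to the robot, and variables do not carry over. Pictures are saved under pics/ and viewed, at most 10 in all, crops included, and the job is handed in when it is done.

Besides the shell and the picture viewer there is one more tool, called by a JSON object that holds its "name" and its "arguments", one argument or row to a line. move_arm: Moves the arm, as the interface text tells. Its arguments: {"type":"object","properties":{"series":{"type":"array","items":{"type":"object","properties":{"translation":{"type":"array","items":{"type":"number"}},"twist":{"type":"array","items":{"type":"number"}},"fingers":{"type":"number"}}}},"grip_force":{"type":"number"}},"required":["series"]}

```bash
mkdir -p pics; cat > h.py <<'E'
import numpy as np, cv2
from bench import *
from scipy.spatial.transform import Rotation as Ro
def P(c):
    p=camera_params(c); f=200/np.tan(np.radians(p['fov_y'])/2)
    K=np.array([[f,0,p['cx']],[0,f,p['cy']],[0,0,1]]); return p,K,np.array(p['distortion'],float)
def ext(c):
    p,K,d=P(c)
    if 'mount' in p:
        s=read_state(); T=np.eye(4); T[:3,:3]=Ro.from_rotvec(s['eef_rot']).as_matrix(); T[:3,3]=s['position']
        M=np.linalg.inv(T@np.array(p['mount'])); return M[:3,:3],M[:3,3],K,d
    return np.array(p['R']),np.array(p['t']).ravel(),K,d
def w(c,x):
    R,t,_,_=ext(c); return R.T@(np.array(x)-t)
def ray(c,uv,z):
    R,t,K,d=ext(c); n=cv2.undistortPoints(np.array(uv,float).reshape(-1,1,2),K,d).reshape(-1,2)
    o=-R.T@t; D=np.c_[n,np.ones(len(n))]@R; return o+D*((z-o[2])/D[:,2])[:,None]
def proj(c,X):
    R,t,K,d=ext(c); return cv2.projectPoints(np.array(X,float).reshape(-1,1,3),cv2.Rodrigues(R)[0],t,K,d)[0].reshape(-1,2)
E
python3 - <<'E'
from h import *
np.set_printoptions(precision=4,suppress=True)
s=read_state();print(s['time'],s['position'],s['eef_rot'],s['wrist_force'],s['width'])
print(Ro.from_rotvec(s['eef_rot']).as_matrix())
for c in('top','scene'):
    cv2.imwrite(f'pics/{c}0.png',grab_frame(c)); R,t,_,_=ext(c); print(c,-R.T@t)
    for n in('kerb','rice_box','jar','bowl_a','soup_spoon','wok_spatula','soy_bottle'):
        print(n,[(round(r['conf'],2),w(c,r['location']).round(3).tolist()) for r in landmark_of(c,n)[:3]])
print(read_state()['time'])
E
```

```text
0.0 [ 0.2693 -0.6182  0.2145] [-3.0735 -0.6402  0.0006] [-0.192  -0.4174  0.643 ] 0.08818708411264538
[[ 0.9168  0.3993 -0.0008]
 [ 0.3993 -0.9168  0.002 ]
 [ 0.0001 -0.0022 -1.    ]]
top [ 0.3898 -0.0956  1.1046]
kerb [(0.81, [0.727, 0.278, 0.002])]
rice_box [(0.76, [0.533, 0.035, 0.005])]
jar [(0.78, [0.441, -0.216, 0.001])]
bowl_a [(0.86, [0.611, -0.264, -0.001]), (0.66, [0.477, -0.427, -0.001])]
soup_spoon [(0.74, [0.353, 0.183, -0.001])]
wok_spatula [(0.7, [0.271, -0.338, 0.002])]
soy_bottle [(0.86, [0.657, -0.483, -0.002])]
scene [ 1.0146 -0.6497  0.8655]
kerb [(0.63, [0.732, 0.28, 0.003])]
rice_box [(0.64, [0.537, 0.038, -0.001])]
jar [(0.86, [0.441, -0.216, 0.0])]
bowl_a [(0.98, [0.475, -0.431, -0.002]), (0.64, [0.613, -0.272, -0.002])]
soup_spoon [(0.72, [0.352, 0.182, 0.001])]
wok_spatula [(0.82, [0.276, -0.344, 0.003])]
soy_bottle [(0.57, [0.647, -0.484, -0.001])]
0.8
```

View pics/top0.png

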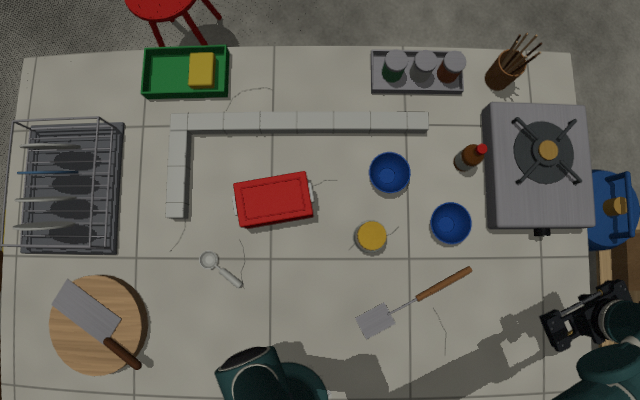

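View pics/scene0.png

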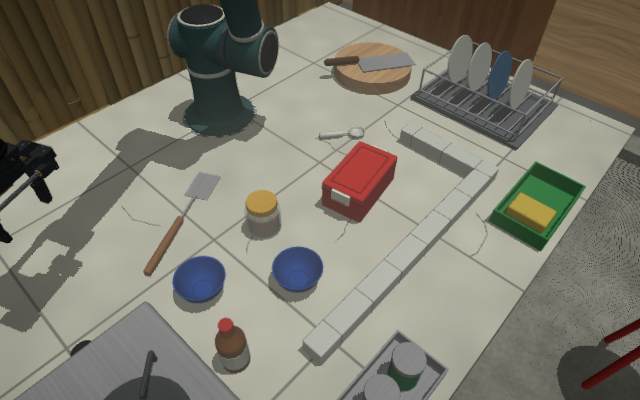

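The top view shows the kerb's inside corner near (187,132), the red box around (273,199), the jar cap at (371,236) and the bowls at (390,173) and (451,223). Next I refine with model overlays.

```bash
python3 - <<'E'
from h import *
np.set_printoptions(precision=4,suppress=True)
im=cv2.imread('pics/top0.png'); hsv=cv2.cvtColor(im,cv2.COLOR_BGR2HSV)
m=((hsv[...,0]<8)|(hsv[...,0]>172))&(hsv[...,1]>150)&(hsv[...,2]>170)
m=m.astype(np.uint8); m[:150]=0;m[240:]=0;m[:,:220]=0;m[:,330:]=0
m=cv2.morphologyEx(m,cv2.MORPH_CLOSE,np.ones((7,7)))
c=max(cv2.findContours(m,0,1)[0],key=cv2.contourArea)
q=ray('top',c.reshape(-1,2),.085)[:,:2]
r=cv2.minAreaRect((q*1000).astype(np.float32)); print('box',r)
y=((abs(hsv[...,0].astype(int)-25)<8)&(hsv[...,1]>120)&(hsv[...,2]>120)).astype(np.uint8); y[:215]=0;y[255:]=0;y[:,:345]=0;y[:,395:]=0
c=max(cv2.findContours(y,0,1)[0],key=cv2.contourArea);print('jar',cv2.minEnclosingCircle((ray('top',c.reshape(-1,2),.095)[:,:2]*1000).astype(np.float32)))
# kerb edges: print gray columns
g=cv2.cvtColor(im,cv2.COLOR_BGR2GRAY)
for u in(230,300,380): print(u,g[106:142,u])
for v in(160,200): print(v,g[v,160:195])
k=cv2.resize(im[90:260,150:450],None,fx=2.6,fy=2.6,interpolation=cv2.INTER_CUBIC)
def L(X):
    p=((proj('top',X)-[150,90]+.5)*2.6).astype(int); cv2.polylines(k,[p.reshape(-1,1,2)],False,(0,255,0),1)
o=np.array([.729,.279])
L([[o[0],o[1]-.66,.045],[*o,.045],[o[0]-.24,o[1],.045]])
b=cv2.boxPoints(r)/1000; L([[*p,.085] for p in [*b,b[0]]])
cv2.imwrite('pics/ov.png',k)
E
```

```text
Traceback (most recent call last):
ValueError: max() iterable argument is empty
```

```bash
cat > m.py <<'E'
from h import *
np.set_printoptions(precision=4,suppress=True,linewidth=200)
im=cv2.imread('pics/top0.png'); hsv=cv2.cvtColor(im,cv2.COLOR_BGR2HSV)
print(hsv[200,225:325:6].tolist()); print(hsv[165:235:5,270].tolist(), hsv[236,371])
v=hsv[185:215,245:300,2]; th=np.median(v)*.85
m=((hsv[...,0]<8)|(hsv[...,0]>172))&(hsv[...,1]>130)&(hsv[...,2]>th)
m=m.astype(np.uint8); m[:150]=0;m[240:]=0;m[:,:220]=0;m[:,330:]=0
m=cv2.morphologyEx(m,cv2.MORPH_CLOSE,np.ones((7,7)))
c=max(cv2.findContours(m,0,1)[0],key=cv2.contourArea)
q=ray('top',c.reshape(-1,2),.085)[:,:2]
r=cv2.minAreaRect((q*1000).astype(np.float32)); print('box',r)
h0=int(hsv[236,371,0])
y=((abs(hsv[...,0].astype(int)-h0)<8)&(hsv[...,1]>120)&(hsv[...,2]>110)).astype(np.uint8); y[:215]=0;y[255:]=0;y[:,:345]=0;y[:,395:]=0
c=max(cv2.findContours(y,0,1)[0],key=cv2.contourArea);print('jar',cv2.minEnclosingCircle((ray('top',c.reshape(-1,2),.095)[:,:2]*1000).astype(np.float32)))
g=cv2.cvtColor(im,cv2.COLOR_BGR2GRAY)
for u in(230,300,380): print(u,g[106:142,u])
for v in(160,200): print(v,g[v,160:195])
k=cv2.resize(im[90:260,150:450],None,fx=2.6,fy=2.6,interpolation=cv2.INTER_CUBIC)
def L(X):
    p=((proj('top',X)-[150,90]+.5)*2.6).astype(int); cv2.polylines(k,[p.reshape(-1,1,2)],False,(0,255,0),1)
o=np.array([.729,.279])
L([[o[0],o[1]-.66,.045],[*o,.045],[o[0]-.24,o[1],.045]])
b=cv2.boxPoints(r)/1000; L([[*p,.085] for p in [*b,b[0]]])
cv2.imwrite('pics/ov.png',k)
E
python3 m.py
```

```text
[[25, 22, 141], [23, 24, 141], [1, 203, 148], [0, 206, 114], [1, 202, 149], [1, 203, 148], [1, 200, 148], [1, 200, 149], [1, 200, 148], [1, 199, 149], [1, 202, 148], [1, 202, 148], [1, 200, 148], [0, 204, 124], [1, 201, 138], [26, 24, 84], [25, 22, 139]]
[[23, 23, 131], [25, 22, 129], [27, 22, 129], [1, 200, 148], [1, 202, 148], [1, 200, 148], [1, 202, 148], [1, 198, 148], [1, 200, 148], [1, 198, 148], [0, 204, 130], [1, 202, 143], [15, 50, 61], [23, 27, 76]] [ 22 191 147]
box ((535.875244140625, 35.71559143066406), (111.36323547363281, 186.2262420654297), 9.891505241394043)
jar ((441.0158386230469, -215.33555603027344), 35.811302185058594)
230 [137 137 137 137 138 137 134 141 142 142 142 142 142 142 142 142 143 142 143 143 143 144 137 100  51  52  52  60  75  83  84 114 137 138 137 137]
300 [135 135 135 134 134 135 137 141 141 142 142 142 142 142 142 142 142 143 141 142 142 144 119  70  51  52  51  65  81  83 131 137 136 136 137 135]
380 [138 139 138 138 138 139 139 141 140 140 140 141 141 140 142 141 140 141 140 141 141 141 117  72  50  50  50  68  81  83 127 139 139 139 140 138]
160 [141 142 141 141 142 142 142 136 141 144 144 143 144 145 144 145 145 146 145 145 145 146 147 147 136  97  47  48  44  47  62  81  86 116 139]
200 [142 142 142 142 143 142 138 143 144 144 144 145 144 145 145 145 145 146 147 148 147 148 147 119  69  48  47  47  46  82  85  85 139 140 140]
```

View pics/ov.png

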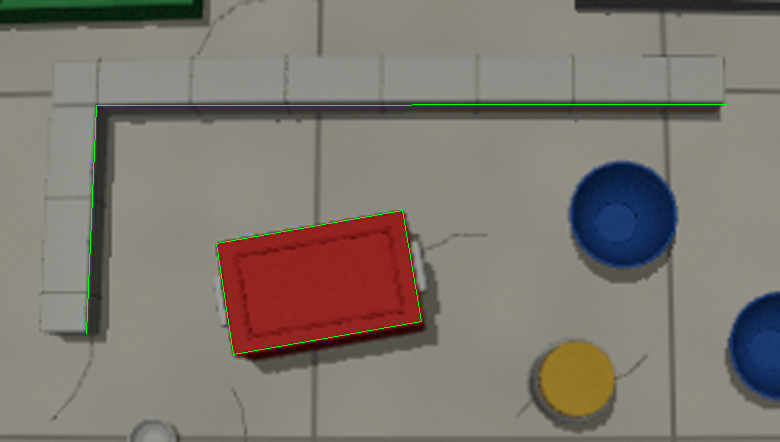

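The overlay fits: kerb corner ≈ (0.729, 0.279), yaw ≈ 0; box centre (0.536, 0.036), yaw +9.9°. I'll push in x first, with the open fingers flat on the long side.

{"name": "move_arm", "arguments": {
  "series": [
    {"translation":[0,0,0],"twist":[0,0,6.8],"fingers":-1},
    {"translation":[0,0,0],"twist":[0,0,6.8],"fingers":-1},
    {"translation":[2.1,-4.27,0],"twist":[0,0,0],"fingers":-1},
    {"translation":[2.1,-4.27,0],"twist":[0,0,0],"fingers":-1},
    {"translation":[2.1,-4.27,0],"twist":[0,0,0],"fingers":-1}
  ]
}}

```text
time: 1.3
position: [0.3096, -0.4805, 0.2156]
eef_rot: [-3.13, -0.27, -0.0]
wrist_force: [-0.1, 0.3, 0.1]
width: 0.0883
gripper_force: 0.0
```

{"name": "move_arm", "arguments": {
  "series": [
    {"translation":[2.1,-4.27,0],"twist":[0,0,0],"fingers":-1},
    {"translation":[2.1,-4.27,0],"twist":[0,0,0],"fingers":-1},
    {"translation":[2.1,-4.27,0],"twist":[0,0,0],"fingers":-1},
    {"translation":[2.1,-4.27,0],"twist":[0,0,0],"fingers":-1},
    {"translation":[2.1,-4.27,0],"twist":[0,0,0],"fingers":-1}
  ]
}}

```text
time: 1.8
position: [0.3763, -0.2517, 0.2161]
eef_rot: [3.129, 0.271, 0.001]
wrist_force: [0.6, 0.1, -0.4]
width: 0.0883
gripper_force: 0.0
```

{"name": "move_arm", "arguments": {
  "series": [
    {"translation":[2.1,-4.27,0],"twist":[0,0,0],"fingers":-1},
    {"translation":[2.1,-4.27,0],"twist":[0,0,0],"fingers":-1},
    {"translation":[2.1,-4.27,0],"twist":[0,0,0],"fingers":-1},
    {"translation":[2.1,-4.27,0],"twist":[0,0,0],"fingers":-1},
    {"translation":[0,0,0],"twist":[0,0,0],"fingers":-1}
  ]
}}

```text
time: 2.3
position: [0.4304, -0.0657, 0.2162]
eef_rot: [-3.127, -0.284, -0.002]
wrist_force: [-0.2, -0.6, 0.4]
width: 0.0881
gripper_force: 0.0
```

```bash
cat > go.py <<'E'
# go.py x y z yaw_deg tilt_deg(tips forward): remaining twist (tool z if level), then shift in the target tool frame, cm
import sys; from h import *
np.set_printoptions(precision=3,suppress=True)
x,y,z,a,t=map(float,sys.argv[1:6]); s=read_state(); R=Ro.from_rotvec(s['eef_rot'])
G=Ro.from_euler('z',a,degrees=True)*Ro.from_euler('x',180,degrees=True)*Ro.from_euler('y',t,degrees=True)
print(round(s['time'],2),s['position'],'F',s['wrist_force'],'w',s['width'],'yaw',np.degrees(np.arctan2(*R.as_matrix()[1::-1,0])))
d=np.array([x,y,z])-s['position']
print('twist',np.degrees((R.inv()*G).as_rotvec()),'shift now',R.inv().apply(d)*100,'shift after twist',G.inv().apply(d)*100, 'tool z',G.as_matrix()[:,2])
E
python3 go.py .4557 .022 .10 9.9 0
```

```text
2.3 [ 0.43  -0.066  0.216] F [-0.202 -0.627  0.356] w 0.08807926081238711 yaw 10.362659719101673
twist [-0.092 -0.099  0.463] shift now [ 4.05  -8.152 11.641] shift after twist [ 4.004 -8.203 11.621] tool z [ 0. -0. -1.]
```

{"name": "move_arm", "arguments": {
  "series": [
    {"translation":[1.35,-2.7,1],"twist":[0,0,0.5],"fingers":-1},
    {"translation":[1.35,-2.7,2],"twist":[0,0,0],"fingers":-1},
    {"translation":[1.35,-2.8,2],"twist":[0,0,0],"fingers":-1},
    {"translation":[0,0,3.5],"twist":[0,0,0],"fingers":-1},
    {"translation":[0,0,3.1],"twist":[0,0,0],"fingers":-1}
  ]
}}

```text
time: 2.8
position: [0.4561, 0.0169, 0.0991]
eef_rot: [3.13, 0.261, 0.002]
wrist_force: [0.3, -0.2, -0.1]
width: 0.0881
gripper_force: 0.0
```

```bash
python3 go.py .4557 .022 .046 9.9 0
```

```text
2.8 [0.456 0.017 0.099] F [ 0.254 -0.225 -0.102] w 0.08809431231653549 yaw 9.527273789974716
twist [ 0.038 -0.065 -0.373] shift now [ 0.04  -0.509  5.309] shift after twist [ 0.049 -0.505  5.31 ] tool z [ 0. -0. -1.]
```

{"name": "move_arm", "arguments": {
  "series": [
    {"translation":[0,-0.4,2.5],"twist":[0,0,-0.3],"fingers":-1},
    {"translation":[0,0,2.5],"twist":[0,0,0],"fingers":-1},
    {"translation":[0,0,0.3],"twist":[0,0,0],"fingers":-1},
    {"translation":[0.5,0,0],"twist":[0,0,0],"fingers":-1},
    {"translation":[0.4,0,0],"twist":[0,0,0],"fingers":-1}
  ]
}}

```text
time: 3.3
position: [0.4656, 0.022, 0.0483]
eef_rot: [3.13, 0.266, 0.004]
wrist_force: [1.1, 0.3, 0.0]
width: 0.0882
gripper_force: 0.0
```

{"name": "move_arm", "arguments": {
  "series": [
    {"translation":[0.3,0,0],"twist":[0,0,0],"fingers":-1},
    {"translation":[0.3,0,0],"twist":[0,0,0],"fingers":-1},
    {"translation":[0.3,0,0],"twist":[0,0,0],"fingers":-1},
    {"translation":[0.3,0,0],"twist":[0,0,0],"fingers":-1},
    {"translation":[0.3,0,0],"twist":[0,0,0],"fingers":-1}
  ]
}}

```text
time: 3.8
position: [0.4744, 0.0243, 0.0473]
eef_rot: [3.13, 0.268, -0.015]
wrist_force: [-14.7, -2.4, 12.2]
width: 0.0883
gripper_force: 7.4
```

```bash
python3 go.py .602 .03 .046 0 0
```

```text
3.8 [0.474 0.024 0.047] F [-14.703  -2.364  12.196] w 0.08832978057612406 yaw 9.773213048708419
twist [0.029 0.54  9.773] shift now [12.675  1.608  0.008] shift after twist [12.763 -0.567  0.127] tool z [ 0. -0. -1.]
```

{"name": "move_arm", "arguments": {
  "series": [
    {"translation":[0.6,0,0],"twist":[0,0,0.8],"fingers":-1},
    {"translation":[0.7,0,0],"twist":[0,0,0.9],"fingers":-1},
    {"translation":[0.7,0,0],"twist":[0,0,0.9],"fingers":-1},
    {"translation":[0.7,0,0],"twist":[0,0,0.9],"fingers":-1},
    {"translation":[0.7,0,0],"twist":[0,0,0.9],"fingers":-1}
  ]
}}

```text
time: 4.3
position: [0.5085, 0.03, 0.0472]
eef_rot: [-3.137, -0.147, 0.013]
wrist_force: [-12.7, 1.0, 11.0]
width: 0.0883
gripper_force: 6.4
```

```bash
python3 go.py .602 .03 .046 0 0; python3 - <<'E'
from h import *
cv2.imwrite('pics/a.png',grab_frame('scene')[130:310,180:520])
E
```

```text
4.3 [0.509 0.03  0.047] F [-12.678   1.025  10.967] w 0.08828170361718612 yaw 5.348038864093485
twist [-0.041  0.483  5.348] shift now [9.307 0.876 0.036] shift after twist [9.347 0.005 0.115] tool z [ 0. -0. -1.]
```

View pics/a.png

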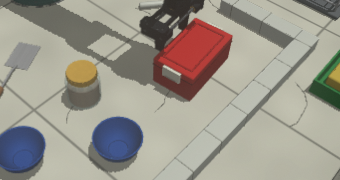

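Upward force on the tool means the contact is high on the box, so it tends to tip. I'll back off, tilt the tool tips-forward and push lower.

{"name": "move_arm", "arguments": {
  "series": [
    {"translation":[-1.5,0,0],"twist":[0,0,0],"fingers":-1},
    {"translation":[-0.8,0,0],"twist":[0,5,0],"fingers":-1},
    {"translation":[0,0,0],"twist":[0,5,0],"fingers":-1},
    {"translation":[0,0,0],"twist":[0,5,0],"fingers":-1},
    {"translation":[0,0,0],"twist":[0,0,0],"fingers":-1}
  ]
}}

```text
time: 4.85
position: [0.4866, 0.0275, 0.0463]
eef_rot: [-3.099, -0.144, -0.406]
wrist_force: [-0.2, -0.6, -1.2]
width: 0.0881
gripper_force: 0.0
```

```bash
python3 go.py .4938 .0286 .036 5.3 15; cat > box.py <<'E'
from h import *
import sys
c='top'; im=grab_frame(c); hsv=cv2.cvtColor(im,cv2.COLOR_BGR2HSV)
m=(((hsv[...,0]<8)|(hsv[...,0]>172))&(hsv[...,1]>130)&(hsv[...,2]>126)).astype(np.uint8)
m[:115]=0;m[240:]=0;m[:,:185]=0;m[:,330:]=0
m=cv2.morphologyEx(m,cv2.MORPH_CLOSE,np.ones((7,7)))
k=max(cv2.findContours(m,0,1)[0],key=cv2.contourArea)
r=cv2.minAreaRect((ray(c,k.reshape(-1,2),.085)[:,:2]*1000).astype(np.float32)); print('box',np.round(r[0],1),np.round(r[1],1),round(r[2],2))
print('net',[(round(d['conf'],2),w(c,d['location']).round(4).tolist()) for d in landmark_of(c,'rice_box')[:1]])
if len(sys.argv)>1: cv2.imwrite('pics/'+sys.argv[1],cv2.resize(im[90:260,150:450],None,fx=2.6,fy=2.6))
E
python3 box.py
```

```text
4.85 [0.487 0.028 0.046] F [-0.25  -0.605 -1.197] w 0.08811691578405338 yaw 5.322681942166187
twist [-0.019  0.063  0.022] shift now [ 0.433 -0.041  1.182] shift after twist [ 0.431 -0.042  1.182] tool z [ 0.258  0.024 -0.966]
box [579.   37.7] [112.3 186.8] 5.27
net [(0.86, [0.5752, 0.0385, 0.0007])]
```

{"name": "move_arm", "arguments": {
  "series": [
    {"translation":[0.43,0,1.18],"twist":[0,0,0],"fingers":-1},
    {"translation":[0.58,0,0.16],"twist":[0,0,0],"fingers":-1},
    {"translation":[0.39,0,0.1],"twist":[0,0,0],"fingers":-1},
    {"translation":[0.29,0,0.08],"twist":[0,0,0],"fingers":-1},
    {"translation":[0.48,0,0.13],"twist":[0,0,0],"fingers":-1}
  ]
}}

```text
time: 5.45
position: [0.5152, 0.03, 0.0368]
eef_rot: [-3.099, -0.145, -0.408]
wrist_force: [-0.0, -0.8, -0.3]
width: 0.0884
gripper_force: 0.0
```

{"name": "move_arm", "arguments": {
  "series": [
    {"translation":[0.58,0,0.16],"twist":[-0.23,0,0.87],"fingers":-1},
    {"translation":[0.58,0,0.16],"twist":[-0.23,0,0.87],"fingers":-1},
    {"translation":[0.58,0,0.16],"twist":[-0.23,0,0.87],"fingers":-1},
    {"translation":[0.58,0,0.16],"twist":[-0.23,0,0.87],"fingers":-1},
    {"translation":[0.58,0,0.16],"twist":[-0.23,0,0.87],"fingers":-1}
  ]
}}

```text
time: 5.95
position: [0.5407, 0.0323, 0.0349]
eef_rot: [-3.114, -0.022, -0.396]
wrist_force: [-13.4, 1.3, 11.4]
width: 0.0879
gripper_force: 7.0
```

```bash
python3 go.py .5987 .03 .036 0 15;python3 box.py
```

```text
5.95 [0.541 0.032 0.035] F [-13.415   1.293  11.39 ] w 0.08793756947004248 yaw 0.7961745611209016
twist [-0.249  0.493  0.77 ] shift now [5.641 0.314 1.35 ] shift after twist [5.633 0.232 1.4  ] tool z [ 0.259 -0.    -0.966]
box [604.6  35. ] [107.2 186.3] 0.22
net [(0.6, [0.5989, 0.0359, 0.0036])]
```

```bash
python3 - <<'E'
from h import *
a=cv2.resize(grab_frame('scene')[120:240,280:440],(800,600),interpolation=cv2.INTER_CUBIC)[:, :]
b=grab_frame('wrist')
cv2.imwrite('pics/b.png',np.vstack([cv2.resize(a,(400,300)),cv2.resize(b,(400,250))]) if 0 else np.hstack([cv2.resize(a,(400,300)),cv2.resize(b,(400,300))]))
E
```

```text
(no output)
```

View pics/b.png

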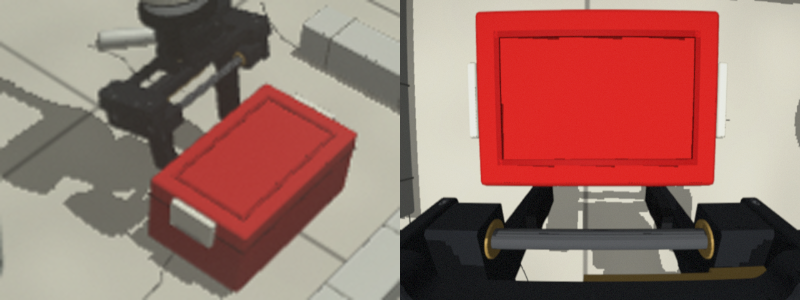

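{"name": "move_arm", "arguments": {
  "series": [
    {"translation":[0.7,0,0.18],"twist":[-0.1,0,0.4],"fingers":-1},
    {"translation":[0.7,0,0.18],"twist":[-0.1,0,0.4],"fingers":-1},
    {"translation":[0.7,0,0.18],"twist":[0,0,0],"fingers":-1},
    {"translation":[0.7,0,0.18],"twist":[0,0,0],"fingers":-1},
    {"translation":[0.7,0,0.18],"twist":[0,0,0],"fingers":-1}
  ]
}}

```text
time: 6.65
position: [0.5771, 0.032, 0.0347]
eef_rot: [-3.116, 0.001, -0.397]
wrist_force: [-10.3, 0.5, 4.2]
width: 0.0879
gripper_force: 4.5
```

{"name": "move_arm", "arguments": {
  "series": [
    {"translation":[0.6,0,0.15],"twist":[0,0,0],"fingers":-1},
    {"translation":[0.6,0,0.15],"twist":[0,0,0],"fingers":-1},
    {"translation":[0.5,0,0.12],"twist":[0,0,0],"fingers":-1},
    {"translation":[0.4,0,0.1],"twist":[0,0,0],"fingers":-1},
    {"translation":[0,0,0],"twist":[0,0,0],"fingers":-1}
  ]
}}

```text
time: 7.15
position: [0.5999, 0.032, 0.0352]
eef_rot: [-3.115, 0.001, -0.401]
wrist_force: [-4.6, 0.6, -0.7]
width: 0.0882
gripper_force: 2.0
```

```bash
python3 go.py .5987 .03 .036 0 15;python3 box.py
```

```text
7.15 [0.6   0.032 0.035] F [-4.606  0.573 -0.709] w 0.08816523352958337 yaw -0.02361169491554386
twist [-0.022  0.331 -0.023] shift now [-0.096  0.197 -0.111] shift after twist [-0.095  0.197 -0.112] tool z [ 0.259 -0.    -0.966]
box [665.3  34.6] [185.8 103.5] 89.7
net [(0.64, [0.6599, 0.0304, 0.0031])]
```

{"name": "move_arm", "arguments": {
  "series": [
    {"translation":[-1.93,0,-0.52],"twist":[0,0,0],"fingers":-1},
    {"translation":[-1.5,0,-3.5],"twist":[0,0,0],"fingers":-0.5},
    {"translation":[1.2,0,-4.5],"twist":[0,0,0],"fingers":-0.5},
    {"translation":[1.2,0,-4.5],"twist":[0,0,0],"fingers":-0.5},
    {"translation":[0,1.5,0],"twist":[2.1,0,-7.9],"fingers":-0.5}
  ]
}}

```text
time: 7.75
position: [0.5659, 0.0195, 0.1708]
eef_rot: [-3.088, -0.208, -0.436]
wrist_force: [0.8, -0.3, 0.4]
width: 0.0664
gripper_force: 0.0
```

{"name": "move_arm", "arguments": {
  "series": [
    {"translation":[0,2,0],"twist":[2.1,0,-7.9],"fingers":-0.5},
    {"translation":[0,2,0],"twist":[2.1,0,-7.9],"fingers":-0.5},
    {"translation":[0,2,0],"twist":[2.1,0,-7.9],"fingers":-0.5},
    {"translation":[0,2,0],"twist":[2.1,0,-7.9],"fingers":-0.5},
    {"translation":[0,2,0],"twist":[2.1,0,-7.9],"fingers":-0.5}
  ]
}}

```text
time: 8.25
position: [0.5972, -0.0702, 0.1614]
eef_rot: [-2.768, -1.204, -0.367]
wrist_force: [0.5, -0.1, 0.2]
width: 0.0659
gripper_force: 0.0
```

{"name": "move_arm", "arguments": {
  "series": [
    {"translation":[0,2,0],"twist":[2.1,0,-7.9],"fingers":-0.5},
    {"translation":[0,2,0],"twist":[2.1,0,-7.9],"fingers":-0.5},
    {"translation":[0,2,0],"twist":[2.1,0,-7.9],"fingers":-0.5},
    {"translation":[0,0,0],"twist":[2.1,0,-7.9],"fingers":-0.5},
    {"translation":[0,0,0],"twist":[2.1,0,-7.9],"fingers":-0.5}
  ]
}}

```text
time: 8.75
position: [0.6464, -0.1043, 0.1606]
eef_rot: [-2.126, -2.048, -0.28]
wrist_force: [0.4, 0.4, 1.0]
width: 0.0664
gripper_force: 0.0
```

```bash
python3 go.py .66 -.09 .12 90 15;python3 box.py
```

```text
8.75 [ 0.646 -0.104  0.161] F [0.368 0.356 1.002] w 0.06638909266185922 yaw 87.90079065533412
twist [ 0.758  0.189 -2.028] shift now [0.39  1.291 4.312] shift after twist [0.329 1.361 4.295] tool z [ 0.     0.259 -0.966]
box [661.4  33.5] [188.2 111.5] 89.81
net [(0.78, [0.6614, 0.0332, 0.0044])]
```

{"name": "move_arm", "arguments": {
  "series": [
    {"translation":[-0.2,0.7,3],"twist":[0.7,0.1,-2],"fingers":-0.5},
    {"translation":[-0.2,0.76,3],"twist":[0,0,0],"fingers":-0.5},
    {"translation":[-0.8,0,3],"twist":[0,0,0],"fingers":-0.5},
    {"translation":[-0.8,0,3.4],"twist":[0,0,0],"fingers":-0.5},
    {"translation":[0,0,0],"twist":[0,0,0],"fingers":-0.5}
  ]
}}

```text
time: 9.35
position: [0.655, -0.0892, 0.0299]
eef_rot: [-2.086, -2.067, -0.265]
wrist_force: [-0.6, 0.2, -0.9]
width: 0.0661
gripper_force: 0.0
```

```bash
python3 go.py .661 -.07 .036 90 15
```

```text
9.35 [ 0.655 -0.089  0.03 ] F [-0.586  0.201 -0.939] w 0.06613969512799142 yaw 89.39039694081114
twist [-0.502 -0.1   -0.588] shift now [ 2.019  0.583 -0.096] shift after twist [ 2.013  0.604 -0.094] tool z [ 0.     0.259 -0.966]
```

{"name": "move_arm", "arguments": {
  "series": [
    {"translation":[0.16,0.6,-0.58],"twist":[-0.5,-0.1,-0.5],"fingers":-0.5},
    {"translation":[0.58,0,0.155],"twist":[0,0,0],"fingers":-0.5},
    {"translation":[0.58,0,0.155],"twist":[0,0,0],"fingers":-0.5},
    {"translation":[0.4,0,0.1],"twist":[0,0,0],"fingers":-0.5},
    {"translation":[0.4,0,0.1],"twist":[0,0,0],"fingers":-0.5}
  ]
}}

```text
time: 9.85
position: [0.6657, -0.0698, 0.0424]
eef_rot: [-2.084, -2.09, -0.283]
wrist_force: [-0.3, 0.7, -0.5]
width: 0.066
gripper_force: 0.0
```

{"name": "move_arm", "arguments": {
  "series": [
    {"translation":[0.5,0,0.13],"twist":[0,0,0],"fingers":-0.5},
    {"translation":[0.58,0,0.155],"twist":[0,0,0],"fingers":-0.5},
    {"translation":[0.58,0,0.155],"twist":[0,0,0],"fingers":-0.5},
    {"translation":[0.58,0,0.155],"twist":[0,0,0],"fingers":-0.5},
    {"translation":[0.58,0,0.155],"twist":[0,0,0],"fingers":-0.5}
  ]
}}

```text
time: 10.35
position: [0.666, -0.0432, 0.0417]
eef_rot: [-2.087, -2.092, -0.28]
wrist_force: [-0.5, -7.8, 2.2]
width: 0.0665
gripper_force: 3.8
```

```bash
python3 go.py .661 .07 .036 90 15; python3 box.py
```

```text
10.35 [ 0.666 -0.043  0.042] F [-0.467 -7.787  2.166] w 0.06648372113667664 yaw 90.22512693959571
twist [0.573 0.333 0.219] shift now [10.811 -0.491  3.418] shift after twist [10.789 -0.498  3.486] tool z [ 0.     0.259 -0.966]
box [661.4  58.7] [180.4 111.5] 89.74
net [(0.7, [0.6585, 0.0539, 0.0028])]
```

{"name": "move_arm", "arguments": {
  "series": [
    {"translation":[0.68,0,0.18],"twist":[0,0,0],"fingers":-0.5},
    {"translation":[0.68,0,0.18],"twist":[0,0,0],"fingers":-0.5},
    {"translation":[0.68,0,0.18],"twist":[0,0,0],"fingers":-0.5},
    {"translation":[0.68,0,0.18],"twist":[0,0,0],"fingers":-0.5},
    {"translation":[0.68,0,0.18],"twist":[0,0,0],"fingers":-0.5}
  ]
}}

```text
time: 10.95
position: [0.6659, -0.0078, 0.0417]
eef_rot: [-2.087, -2.092, -0.28]
wrist_force: [-0.3, -7.9, 1.7]
width: 0.0659
gripper_force: 3.9
```

{"name": "move_arm", "arguments": {
  "series": [
    {"translation":[0.68,0,0.18],"twist":[0,0,0],"fingers":-0.5},
    {"translation":[0.68,0,0.18],"twist":[0,0,0],"fingers":-0.5},
    {"translation":[0.68,0,0.18],"twist":[0,0,0],"fingers":-0.5},
    {"translation":[0.68,0,0.18],"twist":[0,0,0],"fingers":-0.5},
    {"translation":[0.68,0,0.18],"twist":[0,0,0],"fingers":-0.5}
  ]
}}

```text
time: 11.45
position: [0.6658, 0.0274, 0.0417]
eef_rot: [-2.086, -2.091, -0.28]
wrist_force: [0.3, -7.7, 2.1]
width: 0.0664
gripper_force: 3.9
```

```bash
python3 go.py .661 .08 .036 90 15; python3 box.py
```

```text
11.45 [0.666 0.027 0.042] F [ 0.295 -7.715  2.13 ] w 0.0663515017837413 yaw 90.21960339552594
twist [0.552 0.286 0.214] shift now [ 4.943 -0.479  1.886] shift after twist [ 4.932 -0.479  1.916] tool z [ 0.     0.259 -0.966]
box [661.2 140.5] [111.4 157.9] 0.51
net [(0.92, [0.6593, 0.1252, 0.0024])]
```

{"name": "move_arm", "arguments": {
  "series": [
    {"translation":[0.68,0,0.18],"twist":[0,0,0],"fingers":-0.5},
    {"translation":[0.68,0,0.18],"twist":[0,0,0],"fingers":-0.5},
    {"translation":[0.68,0,0.18],"twist":[0,0,0],"fingers":-0.5},
    {"translation":[0.68,0,0.18],"twist":[0,0,0],"fingers":-0.5},
    {"translation":[0.68,0,0.18],"twist":[0,0,0],"fingers":-0.5}
  ]
}}

```text
time: 12.05
position: [0.6656, 0.0628, 0.0417]
eef_rot: [-2.086, -2.091, -0.28]
wrist_force: [-0.1, -7.9, 3.6]
width: 0.0661
gripper_force: 4.1
```

{"name": "move_arm", "arguments": {
  "series": [
    {"translation":[0.58,0,0.15],"twist":[0,0,0],"fingers":-0.5},
    {"translation":[0.48,0,0.13],"twist":[0,0,0],"fingers":-0.5},
    {"translation":[0.29,0,0.08],"twist":[0,0,0],"fingers":-0.5},
    {"translation":[0.29,0,0.08],"twist":[0,0,0],"fingers":-0.5},
    {"translation":[0,0,0],"twist":[0,0,0],"fingers":-0.5}
  ]
}}

```text
time: 12.55
position: [0.6655, 0.0802, 0.0417]
eef_rot: [-2.085, -2.09, -0.281]
wrist_force: [0.3, -6.4, 3.7]
width: 0.0658
gripper_force: 3.3
```

```bash
python3 go.py .661 .08 .036 90 15; python3 box.py
```

```text
12.55 [0.665 0.08  0.042] F [ 0.294 -6.365  3.661] w 0.06582604547261467 yaw 90.21880841650159
twist [0.509 0.207 0.212] shift now [-0.163 -0.451  0.539] shift after twist [-0.167 -0.445  0.542] tool z [ 0.     0.259 -0.966]
box [661.1 202.7] [133.4 109.9] 89.22
net [(0.61, [0.6577, 0.1797, 0.002])]
```

{"name": "move_arm", "arguments": {
  "series": [
    {"translation":[0.2,0,0.05],"twist":[0,0,0],"fingers":-0.5},
    {"translation":[0.2,0,0.05],"twist":[0,0,0],"fingers":-0.5},
    {"translation":[0.1,0,0.03],"twist":[0,0,0],"fingers":-0.5},
    {"translation":[0,0,0],"twist":[0,0,0],"fingers":-0.5}
  ]
}}

```text
time: 13.05
position: [0.6655, 0.0849, 0.0417]
eef_rot: [-2.085, -2.091, -0.28]
wrist_force: [0.9, -7.5, 3.3]
width: 0.0662
gripper_force: 3.8
```

{"name": "move_arm", "arguments": {
  "series": [
    {"translation":[0.1,0,0.03],"twist":[0,0,0],"fingers":-0.5},
    {"translation":[0,0,0],"twist":[0,0,0],"fingers":-0.5}
  ]
}}

```text
time: 13.25
position: [0.6655, 0.0851, 0.0417]
eef_rot: [-2.086, -2.092, -0.279]
wrist_force: [-1.1, -10.1, 4.8]
width: 0.0662
gripper_force: 5.2
```

```bash
python3 box.py
```

```text
box [661.1 206.6] [125.5 109.9] 89.2
net [(0.97, [0.6587, 0.1835, 0.0034])]
```

{"name": "move_arm", "arguments": {
  "series": [
    {"translation":[-1.93,0,-0.52],"twist":[0,0,0],"fingers":-0.5},
    {"translation":[-0.5,0,-3.5],"twist":[0,0,0],"fingers":-1},
    {"translation":[1.1,0,-4.3],"twist":[0,0,0],"fingers":-1},
    {"translation":[1.1,0,-4.3],"twist":[0,0,0],"fingers":-1},
    {"translation":[0,-1.3,0],"twist":[-2.1,0,7.9],"fingers":-1}
  ]
}}

```text
time: 13.85
position: [0.6574, 0.0531, 0.171]
eef_rot: [-2.243, -1.945, -0.319]
wrist_force: [0.6, 0.5, 1.8]
width: 0.0883
gripper_force: 0.0
```

{"name": "move_arm", "arguments": {
  "series": [
    {"translation":[0,-1.5,0],"twist":[-2.1,0,7.9],"fingers":-1},
    {"translation":[0,-1.5,0],"twist":[-2.1,0,7.9],"fingers":-1},
    {"translation":[0,-1.5,0],"twist":[-2.1,0,7.9],"fingers":-1},
    {"translation":[0,-1.5,0],"twist":[-2.1,0,7.9],"fingers":-1},
    {"translation":[0,-1.5,0],"twist":[-2.1,0,7.9],"fingers":-1}
  ]
}}

```text
time: 14.35
position: [0.5825, 0.0839, 0.1613]
eef_rot: [-2.84, -1.052, -0.381]
wrist_force: [0.4, 0.9, -0.2]
width: 0.0882
gripper_force: 0.0
```

{"name": "move_arm", "arguments": {
  "series": [
    {"translation":[0,-1.5,0],"twist":[-2.1,0,7.9],"fingers":-1},
    {"translation":[0,-1.5,0],"twist":[-2.1,0,7.9],"fingers":-1},
    {"translation":[0,-1.5,0],"twist":[-2.1,0,7.9],"fingers":-1},
    {"translation":[0,0,0],"twist":[-2.1,0,7.9],"fingers":-1},
    {"translation":[0,0,0],"twist":[-2.1,0,7.9],"fingers":-1}
  ]
}}

```text
time: 14.85
position: [0.5589, 0.1207, 0.1612]
eef_rot: [-3.112, -0.015, -0.417]
wrist_force: [1.6, 0.5, -0.3]
width: 0.0882
gripper_force: 0.0
```

```bash
python3 go.py .573 .178 .09 0 15;python3 box.py
```

```text
14.85 [0.559 0.121 0.161] F [ 1.598  0.5   -0.26 ] w 0.08817099009910291 yaw 0.5370939669940429
twist [-0.192 -0.256  0.519] shift now [-0.463 -5.711  7.263] shift after twist [-0.482 -5.731  7.246] tool z [ 0.259 -0.    -0.966]
box [661.3 179.3] [179.5 109.9] 89.55
net [(0.64, [0.6597, 0.1837, 0.0001])]
```

{"name": "move_arm", "arguments": {
  "series": [
    {"translation":[0,-2.8,1],"twist":[-0.2,-0.2,0.5],"fingers":-1},
    {"translation":[0,-2.9,2],"twist":[0,0,0],"fingers":-1},
    {"translation":[-0.6,0,3],"twist":[0,0,0],"fingers":-1},
    {"translation":[-0.6,0,3],"twist":[0,0,0],"fingers":-1},
    {"translation":[-0.6,0,3],"twist":[0,0,0],"fingers":-1}
  ]
}}

```text
time: 15.45
position: [0.5734, 0.1771, 0.0399]
eef_rot: [-3.114, -0.016, -0.412]
wrist_force: [-0.8, 0.2, 0.9]
width: 0.088
gripper_force: 0.0
```

{"name": "move_arm", "arguments": {
  "series": [
    {"translation":[0,0,0],"twist":[0,0,0],"fingers":-1}
  ]
}}

```text
time: 15.55
position: [0.569, 0.1752, 0.0356]
eef_rot: [3.113, 0.014, 0.397]
wrist_force: [-0.2, -0.2, -0.2]
width: 0.0884
gripper_force: 0.0
```

```bash
sed -i 's/:185\]/:165]/' box.py; python3 go.py .598 .178 .04 0 15;python3 box.py
```

```text
15.55 [0.569 0.175 0.036] F [-0.169 -0.235 -0.186] w 0.08844847395723282 yaw 0.5320973935732373
twist [0.119 0.477 0.516] shift now [ 2.917 -0.251  0.295] shift after twist [ 2.912 -0.277  0.32 ] tool z [ 0.259 -0.    -0.966]
box [661.3 183.3] [187.7 109.9] 89.55
net [(0.84, [0.6576, 0.1815, 0.0022])]
```

{"name": "move_arm", "arguments": {
  "series": [
    {"translation":[0.8,-0.2,0.1],"twist":[-0.1,0.4,0.5],"fingers":-1},
    {"translation":[0.78,0,0.15],"twist":[0,0,0],"fingers":-1},
    {"translation":[0.68,0,0.18],"twist":[0,0,0],"fingers":-1},
    {"translation":[0.48,0,0.13],"twist":[0,0,0],"fingers":-1},
    {"translation":[0.29,0,0.08],"twist":[0,0,0],"fingers":-1}
  ]
}}

```text
time: 16.15
position: [0.6029, 0.1789, 0.0435]
eef_rot: [3.112, -0.006, 0.417]
wrist_force: [-14.1, 1.0, 12.1]
width: 0.0876
gripper_force: 7.2
```

{"name": "move_arm", "arguments": {
  "series": [
    {"translation":[0.29,0,0.08],"twist":[0,0,0],"fingers":-1},
    {"translation":[0.29,0,0.08],"twist":[0,0,0],"fingers":-1},
    {"translation":[0.2,0,0.05],"twist":[0,0,0],"fingers":-1},
    {"translation":[0,0,0],"twist":[0,0,0],"fingers":-1}
  ]
}}

```text
time: 16.55
position: [0.6107, 0.1787, 0.0433]
eef_rot: [3.112, -0.006, 0.417]
wrist_force: [-10.6, 0.2, 8.8]
width: 0.0883
gripper_force: 5.7
```

```bash
python3 go.py .61 .178 .04 0 15;python3 box.py
```

```text
16.55 [0.611 0.179 0.043] F [-10.64    0.198   8.814] w 0.0882717478905266 yaw -0.1936411293814613
twist [ 0.126 -0.271 -0.187] shift now [-0.151  0.066  0.302] shift after twist [-0.15   0.066  0.303] tool z [ 0.259 -0.    -0.966]
box [672.  182.6] [187.5 109.2] 89.28
net [(0.97, [0.6706, 0.1823, 0.0022])]
```

{"name": "move_arm", "arguments": {
  "series": [
    {"translation":[0.1,0,0.03],"twist":[0,0,0],"fingers":-1},
    {"translation":[0,0,0],"twist":[0,0,0],"fingers":-1}
  ]
}}

```text
time: 16.85
position: [0.6111, 0.1786, 0.0432]
eef_rot: [3.112, -0.006, 0.416]
wrist_force: [-13.6, 1.2, 11.4]
width: 0.0878
gripper_force: 6.6
```

{"name": "move_arm", "arguments": {
  "series": [
    {"translation":[0.1,0,0.03],"twist":[0,0,0],"fingers":-1},
    {"translation":[0,0,0],"twist":[0,0,0],"fingers":-1}
  ]
}}

```text
time: 17.05
position: [0.6121, 0.1786, 0.0431]
eef_rot: [3.112, -0.005, 0.416]
wrist_force: [-12.9, 0.3, 9.6]
width: 0.0877
gripper_force: 6.4
```

```bash
python3 box.py c.png
```

```text
box [673.4 182.5] [109.4 186.6] 0.12
net [(0.74, [0.6687, 0.1833, 0.0034])]
```

View pics/c.png

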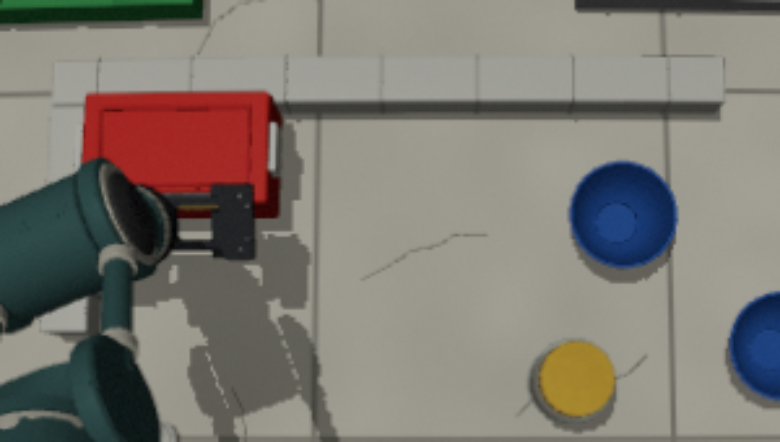

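{"name": "move_arm", "arguments": {
  "series": [
    {"translation":[0.1,0,0.03],"twist":[0,0,0],"fingers":-1},
    {"translation":[0,0,0],"twist":[0,0,0],"fingers":-1}
  ]
}}

```text
time: 17.35
position: [0.6122, 0.1786, 0.043]
eef_rot: [3.112, -0.006, 0.413]
wrist_force: [-17.4, 0.6, 13.9]
width: 0.0882
gripper_force: 8.7
```

{"name": "move_arm", "arguments": {
  "series": [
    {"translation":[0.1,0,0.03],"twist":[0,0,0],"fingers":-1},
    {"translation":[0,0,0],"twist":[0,0,0],"fingers":-1}
  ]
}}

```text
time: 17.55
position: [0.6124, 0.1786, 0.043]
eef_rot: [3.112, -0.006, 0.41]
wrist_force: [-21.3, 1.4, 18.1]
width: 0.0878
gripper_force: 10.8
```

{"name": "move_arm", "arguments": {
  "series": [
    {"translation":[0.1,0,0.03],"twist":[0,0,0],"fingers":-1},
    {"translation":[0,0,0],"twist":[0,0,0],"fingers":-1}
  ]
}}

```text
time: 17.75
position: [0.6124, 0.1785, 0.0429]
eef_rot: [3.112, -0.006, 0.407]
wrist_force: [-26.2, 0.8, 22.2]
width: 0.0884
gripper_force: 12.9
```

{"name": "move_arm", "arguments": {
  "series": [
    {"translation":[-1.0,0,-0.27],"twist":[0,0,0],"fingers":-1},
    {"translation":[-1.93,0,-0.52],"twist":[0,0,0],"fingers":-1},
    {"translation":[0,0,-4],"twist":[0,0,0],"fingers":-0.5},
    {"translation":[1.2,0,-4.5],"twist":[0,0,0],"fingers":-0.5},
    {"translation":[1.2,0,-4.0],"twist":[0,0,0],"fingers":-0.5}
  ]
}}

```text
time: 18.25
position: [0.5771, 0.1789, 0.1717]
eef_rot: [3.112, -0.004, 0.426]
wrist_force: [1.8, 0.5, -0.2]
width: 0.067
gripper_force: 0.0
```

{"name": "move_arm", "arguments": {
  "series": [
    {"translation":[0,2,0],"twist":[2.1,0,-7.9],"fingers":-0.5},
    {"translation":[0,2,0],"twist":[2.1,0,-7.9],"fingers":-0.5},
    {"translation":[0,2,0],"twist":[2.1,0,-7.9],"fingers":-0.5},
    {"translation":[0,2,0],"twist":[2.1,0,-7.9],"fingers":-0.5},
    {"translation":[0,2,0],"twist":[2.1,0,-7.9],"fingers":-0.5}
  ]
}}

```text
time: 18.75
position: [0.6005, 0.0911, 0.1707]
eef_rot: [-2.876, -0.978, -0.391]
wrist_force: [0.5, 0.5, -0.6]
width: 0.0661
gripper_force: 0.0
```

{"name": "move_arm", "arguments": {
  "series": [
    {"translation":[0,2,0],"twist":[2.1,0,-7.9],"fingers":-0.5},
    {"translation":[0,2,0],"twist":[2.1,0,-7.9],"fingers":-0.5},
    {"translation":[0,0,0],"twist":[2.1,0,-7.9],"fingers":-0.5},
    {"translation":[0,0,0],"twist":[2.1,0,-7.9],"fingers":-0.5},
    {"translation":[0,0,0],"twist":[2.1,0,-7.9],"fingers":-0.5}
  ]
}}

```text
time: 19.25
position: [0.6271, 0.061, 0.1705]
eef_rot: [-2.301, -1.877, -0.311]
wrist_force: [-0.7, 0.5, 0.0]
width: 0.0662
gripper_force: 0.0
```

```bash
python3 go.py .668 .05 .09 90 15;python3 box.py
```

```text
19.25 [0.627 0.061 0.17 ] F [-0.718  0.466  0.002] w 0.066178487711858 yaw 78.49239104710156
twist [  3.578   0.128 -11.117] shift now [-2.329  4.143  7.752] shift after twist [-3.147  4.088  7.488] tool z [ 0.     0.259 -0.966]
box [671.9 210. ] [132.5 110.3] 89.15
net [(0.67, [0.673, 0.1827, 0.0002])]
```

{"name": "move_arm", "arguments": {
  "series": [
    {"translation":[-1,1.5,0],"twist":[1.8,0.1,-5.5],"fingers":-0.5},
    {"translation":[-1,1.5,1],"twist":[1.8,0,-5.6],"fingers":-0.5},
    {"translation":[-0.8,1.1,3.5],"twist":[0,0,0],"fingers":-0.5},
    {"translation":[-0.8,0,3.8],"twist":[0,0,0],"fingers":-0.5},
    {"translation":[-0.8,0,3.5],"twist":[0,0,0],"fingers":-0.5}
  ]
}}

```text
time: 19.85
position: [0.6647, 0.0453, 0.0438]
eef_rot: [-2.092, -2.073, -0.274]
wrist_force: [-0.3, 1.2, -0.8]
width: 0.0659
gripper_force: 0.0
```

```bash
python3 go.py .668 .08 .042 90 15;python3 box.py
```

```text
19.85 [0.665 0.045 0.044] F [-0.275  1.234 -0.779] w 0.06594928866276706 yaw 89.47906457852801
twist [ 0.095  0.058 -0.503] shift now [3.313 0.295 1.07 ] shift after twist [3.309 0.326 1.073] tool z [ 0.     0.259 -0.966]
box [672.8 183.4] [185.2 111.9] 89.69
net [(0.76, [0.6699, 0.1825, 0.0012])]
```

{"name": "move_arm", "arguments": {
  "series": [
    {"translation":[0.97,0.2,0.26],"twist":[0.1,0,-0.5],"fingers":-0.5},
    {"translation":[0.97,0,0.26],"twist":[0,0,0],"fingers":-0.5},
    {"translation":[0.97,0,0.26],"twist":[0,0,0],"fingers":-0.5},
    {"translation":[0.48,0,0.13],"twist":[0,0,0],"fingers":-0.5},
    {"translation":[0.1,0,0.03],"twist":[0,0,0],"fingers":-0.5}
  ]
}}

```text
time: 20.45
position: [0.6667, 0.0827, 0.0462]
eef_rot: [-2.077, -2.087, -0.274]
wrist_force: [-0.0, 0.4, -0.3]
width: 0.0662
gripper_force: 0.0
```

{"name": "move_arm", "arguments": {
  "series": [
    {"translation":[0.2,0,0.05],"twist":[0,0,0],"fingers":-0.5},
    {"translation":[0,0,0],"twist":[0,0,0],"fingers":-0.5}
  ]
}}

```text
time: 20.65
position: [0.6662, 0.0835, 0.0451]
eef_rot: [-2.078, -2.085, -0.272]
wrist_force: [-0.3, -1.0, -0.3]
width: 0.0661
gripper_force: 0.1
```

{"name": "move_arm", "arguments": {
  "series": [
    {"translation":[0.2,0,0.05],"twist":[0,0,0],"fingers":-0.5},
    {"translation":[0,0,0],"twist":[0,0,0],"fingers":-0.5}
  ]
}}

```text
time: 20.85
position: [0.6663, 0.0843, 0.045]
eef_rot: [-2.079, -2.086, -0.271]
wrist_force: [-0.2, -4.3, 1.7]
width: 0.0658
gripper_force: 2.1
```

{"name": "move_arm", "arguments": {
  "series": [
    {"translation":[0.1,0,0.03],"twist":[0,0,0],"fingers":-0.5},
    {"translation":[0,0,0],"twist":[0,0,0],"fingers":-0.5}
  ]
}}

```text
time: 21.05
position: [0.6664, 0.0847, 0.0449]
eef_rot: [-2.08, -2.086, -0.271]
wrist_force: [-0.9, -7.1, 2.8]
width: 0.0661
gripper_force: 3.3
```

```bash
python3 box.py
```

```text
box [671.9 209.4] [135.2 110.3] 89.16
net [(0.97, [0.6717, 0.1849, 0.0007])]
```

Keep pressing until it clearly meets the kerb.

{"name": "move_arm", "arguments": {
  "series": [
    {"translation":[0.2,0,0.05],"twist":[0,0,0],"fingers":-0.5},
    {"translation":[0,0,0],"twist":[0,0,0],"fingers":-0.5}
  ]
}}

```text
time: 21.35
position: [0.6666, 0.0852, 0.045]
eef_rot: [-2.081, -2.088, -0.269]
wrist_force: [-1.0, -10.9, 3.2]
width: 0.0662
gripper_force: 5.6
```

{"name": "move_arm", "arguments": {
  "series": [
    {"translation":[0.2,0,0.05],"twist":[0,0,0],"fingers":-0.5},
    {"translation":[0,0,0],"twist":[0,0,0],"fingers":-0.5}
  ]
}}

```text
time: 21.55
position: [0.6666, 0.0854, 0.045]
eef_rot: [-2.082, -2.09, -0.267]
wrist_force: [-1.7, -17.0, 3.9]
width: 0.0662
gripper_force: 8.5
```

{"name": "move_arm", "arguments": {
  "series": [
    {"translation":[0.1,0,0.03],"twist":[0,0,0],"fingers":-0.5},
    {"translation":[0,0,0],"twist":[0,0,0],"fingers":-0.5}
  ]
}}

```text
time: 21.75
position: [0.6667, 0.0854, 0.045]
eef_rot: [-2.083, -2.09, -0.266]
wrist_force: [-2.6, -20.3, 4.6]
width: 0.066
gripper_force: 9.9
```

Box is flush on both kerbs (force rises with no motion). Now the jar: cradle it between half-open fingers and push diagonally.

{"name": "move_arm", "arguments": {
  "series": [
    {"translation":[-1.5,0,-0.4],"twist":[0,0,0],"fingers":-0.5},
    {"translation":[-1.93,0,-0.52],"twist":[0,0,0],"fingers":-0.5},
    {"translation":[0.8,0,-4.5],"twist":[0,0,0],"fingers":-0.14},
    {"translation":[1.2,0,-4.5],"twist":[0,0,0],"fingers":-0.14},
    {"translation":[1.2,0,-4.0],"twist":[0,0,0],"fingers":-0.14}
  ]
}}

```text
time: 22.25
position: [0.6661, 0.0527, 0.1799]
eef_rot: [-2.078, -2.083, -0.272]
wrist_force: [1.0, -1.2, 0.6]
width: 0.0503
gripper_force: 0.0
```

{"name": "move_arm", "arguments": {
  "series": [
    {"translation":[0,0,0],"twist":[-1.9,0,7.08],"fingers":-0.14},
    {"translation":[0,0,0],"twist":[-1.9,0,7.08],"fingers":-0.14},
    {"translation":[0,0,0],"twist":[-1.9,0,7.08],"fingers":-0.14},
    {"translation":[0,0,0],"twist":[-1.9,0,7.08],"fingers":-0.14},
    {"translation":[0,0,0],"twist":[-1.9,0,7.08],"fingers":-0.14}
  ]
}}

```text
time: 22.75
position: [0.6659, 0.053, 0.1782]
eef_rot: [-2.685, -1.345, -0.351]
wrist_force: [-0.2, -0.2, -0.4]
width: 0.0504
gripper_force: 0.0
```

{"name": "move_arm", "arguments": {
  "series": [
    {"translation":[0,0,0],"twist":[-1.9,0,7.08],"fingers":-0.14},
    {"translation":[-4.2,0.26,-1.14],"twist":[0,0,0],"fingers":-0.14},
    {"translation":[-4.2,0.26,-1.14],"twist":[0,0,0],"fingers":-0.14},
    {"translation":[-4.2,0.26,-1.14],"twist":[0,0,0],"fingers":-0.14},
    {"translation":[-4.2,0.26,-1.14],"twist":[0,0,0],"fingers":-0.14}
  ]
}}

```text
time: 23.25
position: [0.5518, -0.0803, 0.1791]
eef_rot: [-2.774, -1.185, -0.363]
wrist_force: [0.3, -1.2, -0.3]
width: 0.0503
gripper_force: 0.0
```

```bash
cat > jar.py <<'E'
from h import *
im=grab_frame('top');hsv=cv2.cvtColor(im,cv2.COLOR_BGR2HSV)
y=((abs(hsv[...,0].astype(int)-22)<6)&(hsv[...,1]>130)&(hsv[...,2]>105)).astype(np.uint8); y[:100]=0;y[260:]=0;y[:,:250]=0;y[:,410:]=0
k=cv2.findContours(y,0,1)[0]
if k: print('jar',np.round(cv2.minEnclosingCircle((ray('top',max(k,key=cv2.contourArea).reshape(-1,2),.095)[:,:2]*1000).astype(np.float32))[0],1))
for n in('jar','bowl_a','rice_box'): print(n,[(round(d['conf'],2),w('top',d['location']).round(4).tolist()) for d in landmark_of('top',n)[:2]])
E
python3 jar.py; python3 go.py .382 -.2766 .16 46 15;python3 box.py
```

```text
jar [(0.69, [0.4375, -0.2193, 0.0046]), (0.39, [0.3513, 0.1848, -0.0001])]
bowl_a [(0.91, [0.6114, -0.2653, 0.0012]), (0.86, [0.4752, -0.4261, 0.0011])]
rice_box [(0.75, [0.6708, 0.1844, 0.0014])]
23.45 [ 0.553 -0.08   0.179] F [ 0.577  0.099 -0.644] w 0.049809927395551824 yaw 46.05342233933877
twist [-0.058  0.02   0.052] shift now [-25.624   1.317  -4.851] shift after twist [-25.621   1.345  -4.858] tool z [ 0.18   0.186 -0.966]
box [672.6 183.3] [111.3 187.2] 0.16
net [(0.62, [0.6713, 0.1823, 0.0021])]
```

{"name": "move_arm", "arguments": {
  "series": [
    {"translation":[-4.27,0.22,-0.9],"twist":[0,0,0],"fingers":-0.14},
    {"translation":[-4.27,0.22,-0.9],"twist":[0,0,0],"fingers":-0.14},
    {"translation":[-4.27,0.22,-0.9],"twist":[0,0,0],"fingers":-0.14},
    {"translation":[-4.27,0.22,-0.9],"twist":[0,0,0],"fingers":-0.14},
    {"translation":[-4.27,0.22,-0.7],"twist":[0,0,0],"fingers":-0.14}
  ]
}}

```text
time: 24.05
position: [0.4111, -0.2443, 0.1662]
eef_rot: [-2.774, -1.188, -0.365]
wrist_force: [0.2, -0.5, -1.1]
width: 0.0507
gripper_force: 0.0
```

{"name": "move_arm", "arguments": {
  "series": [
    {"translation":[-4.27,0.22,-0.6],"twist":[0,0,0],"fingers":-0.14},
    {"translation":[0,0,0],"twist":[0,0,0],"fingers":-0.14}
  ]
}}

```text
time: 24.25
position: [0.3813, -0.2788, 0.16]
eef_rot: [-2.778, -1.18, -0.362]
wrist_force: [0.2, 1.3, 0.5]
width: 0.0503
gripper_force: 0.0
```

```bash
python3 jar.py|head -2; python3 go.py .382 -.2766 .046 46 15
```

```text
jar [ 440.6 -214.3]
jar [(0.74, [0.4383, -0.2165, 0.0017])]
24.45 [ 0.384 -0.275  0.161] F [ 0.115  0.061 -0.342] w 0.05014166686176161 yaw 46.30658140460871
twist [-0.108  0.018  0.296] shift now [-3.186 -0.052 11.026] shift after twist [-3.19  -0.056 11.025] tool z [ 0.18   0.186 -0.966]
```

{"name": "move_arm", "arguments": {
  "series": [
    {"translation":[-0.8,0,2.75],"twist":[0,0,0.4],"fingers":-0.14},
    {"translation":[-0.8,0,2.75],"twist":[0,0,0],"fingers":-0.14},
    {"translation":[-0.8,0,2.75],"twist":[0,0,0],"fingers":-0.14},
    {"translation":[-0.8,0,2.75],"twist":[0,0,0],"fingers":-0.14},
    {"translation":[0,0,0],"twist":[0,0,0],"fingers":-0.14}
  ]
}}

```text
time: 24.95
position: [0.3797, -0.2737, 0.0427]
eef_rot: [-2.77, -1.175, -0.359]
wrist_force: [-0.3, -0.2, 0.1]
width: 0.0503
gripper_force: 0.0
```

{"name": "move_arm", "arguments": {
  "series": [
    {"translation":[0.97,0,0.26],"twist":[0,0,0],"fingers":-0.14},
    {"translation":[0.97,0,0.26],"twist":[0,0,0],"fingers":-0.14},
    {"translation":[0.87,0,0.23],"twist":[0,0,0],"fingers":-0.14},
    {"translation":[0.39,0,0.1],"twist":[0,0,0],"fingers":-0.14},
    {"translation":[0.39,0,0.1],"twist":[0,0,0],"fingers":-0.14}
  ]
}}

```text
time: 25.45
position: [0.4077, -0.2512, 0.0471]
eef_rot: [-2.779, -1.176, -0.364]
wrist_force: [0.3, 1.4, -0.2]
width: 0.0502
gripper_force: 0.0
```

{"name": "move_arm", "arguments": {
  "series": [
    {"translation":[0.39,0,0.1],"twist":[0,0,0],"fingers":-0.14},
    {"translation":[0.39,0,0.1],"twist":[0,0,0],"fingers":-0.14},
    {"translation":[0.39,0,0.1],"twist":[0,0,0],"fingers":-0.14},
    {"translation":[0.39,0,0.1],"twist":[0,0,0],"fingers":-0.14},
    {"translation":[0.39,0,0.1],"twist":[0,0,0],"fingers":-0.14}
  ]
}}

```text
time: 25.95
position: [0.4206, -0.2369, 0.0463]
eef_rot: [-2.778, -1.175, -0.362]
wrist_force: [-4.2, -1.6, 3.0]
width: 0.0506
gripper_force: 3.1
```

```bash
python3 jar.py|head -2; python3 go.py .66 .012 .046 46 15
```

```text
jar [ 441.5 -213.4]
jar [(0.86, [0.4386, -0.2157, 0.0043])]
26.15 [ 0.42  -0.237  0.046] F [-3.019 -0.592  0.262] w 0.050329998780790176 yaw 45.82460839188137
twist [-0.107  0.089 -0.17 ] shift now [33.37  -0.139  8.911] shift after twist [33.357 -0.057  8.963] tool z [ 0.18   0.186 -0.966]
```

{"name": "move_arm", "arguments": {
  "series": [
    {"translation":[0.5,0,0.13],"twist":[0,0,0],"fingers":-0.14},
    {"translation":[0.6,0,0.16],"twist":[0,0,0],"fingers":-0.14},
    {"translation":[0.7,0,0.19],"twist":[0,0,0],"fingers":-0.14},
    {"translation":[0.7,0,0.19],"twist":[0,0,0],"fingers":-0.14},
    {"translation":[0.7,0,0.19],"twist":[0,0,0],"fingers":-0.14}
  ]
}}

```text
time: 26.65
position: [0.4445, -0.2144, 0.0471]
eef_rot: [-2.781, -1.175, -0.364]
wrist_force: [-3.7, -3.8, 4.3]
width: 0.0499
gripper_force: 3.3
```

{"name": "move_arm", "arguments": {
  "series": [
    {"translation":[0.7,0,0.19],"twist":[0,0,0],"fingers":-0.14},
    {"translation":[0.7,0,0.19],"twist":[0,0,0],"fingers":-0.14},
    {"translation":[0.7,0,0.19],"twist":[0,0,0],"fingers":-0.14},
    {"translation":[0.7,0,0.19],"twist":[0,0,0],"fingers":-0.14},
    {"translation":[0.7,0,0.19],"twist":[0,0,0],"fingers":-0.14}
  ]
}}

```text
time: 27.15
position: [0.4698, -0.1883, 0.0469]
eef_rot: [-2.781, -1.175, -0.364]
wrist_force: [-3.3, -4.8, 3.6]
width: 0.0499
gripper_force: 3.2
```

```bash
python3 jar.py|head -2; python3 go.py .66 .012 .046 46 15
```

```text
jar [ 491.1 -165.8]
jar [(0.71, [0.4885, -0.1693, 0.0029])]
27.35 [ 0.47  -0.188  0.046] F [-0.535 -2.76   1.364] w 0.05023903561661957 yaw 45.80554359777084
twist [-0.001  0.055 -0.188] shift now [26.642 -0.254  7.15 ] shift after twist [26.636 -0.166  7.176] tool z [ 0.18   0.186 -0.966]
```

{"name": "move_arm", "arguments": {
  "series": [
    {"translation":[0.8,0,0.21],"twist":[0,0,0],"fingers":-0.14},
    {"translation":[0.9,0,0.24],"twist":[0,0,0],"fingers":-0.14},
    {"translation":[0.9,0,0.24],"twist":[0,0,0],"fingers":-0.14},
    {"translation":[0.9,0,0.24],"twist":[0,0,0],"fingers":-0.14},
    {"translation":[0.9,0,0.24],"twist":[0,0,0],"fingers":-0.14}
  ]
}}

```text
time: 27.85
position: [0.5008, -0.155, 0.0464]
eef_rot: [-2.779, -1.174, -0.362]
wrist_force: [-4.5, -4.7, 4.5]
width: 0.0504
gripper_force: 3.3
```

{"name": "move_arm", "arguments": {
  "series": [
    {"translation":[0.9,0,0.24],"twist":[0,0,0],"fingers":-0.14},
    {"translation":[0.9,0,0.24],"twist":[0,0,0],"fingers":-0.14},
    {"translation":[0.9,0,0.24],"twist":[0,0,0],"fingers":-0.14},
    {"translation":[0.9,0,0.24],"twist":[0,0,0],"fingers":-0.14},
    {"translation":[0.9,0,0.24],"twist":[0,0,0],"fingers":-0.14}
  ]
}}

```text
time: 28.35
position: [0.5331, -0.1214, 0.0463]
eef_rot: [-2.779, -1.174, -0.362]
wrist_force: [-3.9, -3.8, 3.3]
width: 0.0507
gripper_force: 3.3
```

{"name": "move_arm", "arguments": {
  "series": [
    {"translation":[0.9,0,0.24],"twist":[0,0,0],"fingers":-0.14},
    {"translation":[0.9,0,0.24],"twist":[0,0,0],"fingers":-0.14},
    {"translation":[0.9,0,0.24],"twist":[0,0,0],"fingers":-0.14},
    {"translation":[0.9,0,0.24],"twist":[0,0,0],"fingers":-0.14},
    {"translation":[0.7,0,0.19],"twist":[0,0,0],"fingers":-0.14}
  ]
}}

```text
time: 28.85
position: [0.564, -0.0893, 0.0462]
eef_rot: [-2.779, -1.174, -0.362]
wrist_force: [-3.7, -4.3, 4.1]
width: 0.0499
gripper_force: 3.3
```

```bash
python3 jar.py; python3 go.py .66 .012 .046 46 15
```

```text
jar [585.4 -66.2]
jar [(0.88, [0.5818, -0.0687, 0.0011]), (0.67, [0.7305, 0.2768, 0.0001])]
bowl_a [(0.96, [0.609, -0.2634, -0.001]), (0.91, [0.4756, -0.4283, 0.0006])]
rice_box [(0.66, [0.6726, 0.1813, 0.0025])]
29.05 [ 0.564 -0.089  0.046] F [ 0.265 -0.901  1.049] w 0.050042089961915594 yaw 45.78188204048497
twist [-0.093  0.035 -0.211] shift now [13.436 -0.171  3.6  ] shift after twist [13.435 -0.127  3.608] tool z [ 0.18   0.186 -0.966]
```

{"name": "move_arm", "arguments": {
  "series": [
    {"translation":[0.8,0,0.21],"twist":[0,0,0],"fingers":-0.14},
    {"translation":[0.9,0,0.24],"twist":[0,0,0],"fingers":-0.14},
    {"translation":[0.9,0,0.24],"twist":[0,0,0],"fingers":-0.14},
    {"translation":[0.9,0,0.24],"twist":[0,0,0],"fingers":-0.14},
    {"translation":[0.9,0,0.24],"twist":[0,0,0],"fingers":-0.14}
  ]
}}

```text
time: 29.55
position: [0.5955, -0.0569, 0.0462]
eef_rot: [-2.779, -1.174, -0.361]
wrist_force: [-4.3, -3.6, 4.5]
width: 0.0503
gripper_force: 3.3
```

{"name": "move_arm", "arguments": {
  "series": [
    {"translation":[0.9,0,0.24],"twist":[0,0,0],"fingers":-0.14},
    {"translation":[0.9,0,0.24],"twist":[0,0,0],"fingers":-0.14},
    {"translation":[0.9,0,0.24],"twist":[0,0,0],"fingers":-0.14},
    {"translation":[0.9,0,0.24],"twist":[0,0,0],"fingers":-0.14},
    {"translation":[0.9,0,0.24],"twist":[0,0,0],"fingers":-0.14}
  ]
}}

```text
time: 30.05
position: [0.6278, -0.0235, 0.0461]
eef_rot: [-2.779, -1.174, -0.361]
wrist_force: [-3.8, -5.4, 4.1]
width: 0.0505
gripper_force: 3.4
```

{"name": "move_arm", "arguments": {
  "series": [
    {"translation":[0.9,0,0.24],"twist":[0,0,0],"fingers":-0.14},
    {"translation":[0.7,0,0.19],"twist":[0,0,0],"fingers":-0.14},
    {"translation":[0.5,0,0.13],"twist":[0,0,0],"fingers":-0.14},
    {"translation":[0.3,0,0.08],"twist":[0,0,0],"fingers":-0.14},
    {"translation":[0,0,0],"twist":[0,0,0],"fingers":-0.14}
  ]
}}

```text
time: 30.55
position: [0.6453, -0.0054, 0.046]
eef_rot: [-2.778, -1.174, -0.361]
wrist_force: [-2.5, -3.2, 2.2]
width: 0.0501
gripper_force: 2.3
```

```bash
python3 jar.py; python3 go.py .66 .012 .046 46 15
```

```text
jar [667.5  33.8]
jar [(0.56, [0.6619, 0.0152, 0.0019])]
bowl_a [(0.86, [0.4762, -0.4278, -0.0016]), (0.63, [0.6106, -0.2665, -0.0005])]
rice_box [(0.89, [0.6698, 0.1818, 0.0031]), (0.23, [0.654, -0.4842, 0.0013])]
30.75 [ 0.645 -0.005  0.046] F [-3.388 -2.749  2.75 ] w 0.05012750708527351 yaw 45.7823399272147
twist [-0.109  0.086 -0.21 ] shift now [ 2.197 -0.159  0.589] shift after twist [ 2.197 -0.152  0.592] tool z [ 0.18   0.186 -0.966]
```

{"name": "move_arm", "arguments": {
  "series": [
    {"translation":[0.5,0,0.13],"twist":[0,0,0],"fingers":-0.14},
    {"translation":[0.5,0,0.13],"twist":[0,0,0],"fingers":-0.14},
    {"translation":[0.5,0,0.13],"twist":[0,0,0],"fingers":-0.14},
    {"translation":[0.4,0,0.1],"twist":[0,0,0],"fingers":-0.14},
    {"translation":[0.3,0,0.08],"twist":[0,0,0],"fingers":-0.14}
  ]
}}

```text
time: 31.25
position: [0.6615, 0.0109, 0.0465]
eef_rot: [-2.779, -1.174, -0.362]
wrist_force: [-4.0, -4.9, 4.3]
width: 0.0501
gripper_force: 3.2
```

{"name": "move_arm", "arguments": {
  "series": [
    {"translation":[0.2,0,0.05],"twist":[0,0,0],"fingers":-0.14},
    {"translation":[0.2,0,0.05],"twist":[0,0,0],"fingers":-0.14},
    {"translation":[0,0,0],"twist":[0,0,0],"fingers":-0.14}
  ]
}}

```text
time: 31.55
position: [0.6644, 0.014, 0.0465]
eef_rot: [-2.779, -1.174, -0.363]
wrist_force: [-3.9, -3.5, 3.0]
width: 0.0501
gripper_force: 2.6
```

{"name": "move_arm", "arguments": {
  "series": [
    {"translation":[0.2,0,0.05],"twist":[0,0,0],"fingers":-0.14},
    {"translation":[0.1,0,0.03],"twist":[0,0,0],"fingers":-0.14},
    {"translation":[0,0,0],"twist":[0,0,0],"fingers":-0.14}
  ]
}}

```text
time: 31.85
position: [0.6664, 0.0161, 0.0465]
eef_rot: [-2.779, -1.174, -0.362]
wrist_force: [-4.3, -4.4, 3.2]
width: 0.0501
gripper_force: 2.9
```

{"name": "move_arm", "arguments": {
  "series": [
    {"translation":[0.1,0,0.03],"twist":[0,0,0],"fingers":-0.14},
    {"translation":[0.1,0,0.03],"twist":[0,0,0],"fingers":-0.14},
    {"translation":[0,0,0],"twist":[0,0,0],"fingers":-0.14}
  ]
}}

```text
time: 32.15
position: [0.6675, 0.0168, 0.0462]
eef_rot: [-2.779, -1.175, -0.361]
wrist_force: [-4.7, -6.8, 4.0]
width: 0.0501
gripper_force: 4.2
```

{"name": "move_arm", "arguments": {
  "series": [
    {"translation":[0.1,0,0.03],"twist":[0,0,0],"fingers":-0.14},
    {"translation":[0.1,0,0.03],"twist":[0,0,0],"fingers":-0.14},
    {"translation":[0,0,0],"twist":[0,0,0],"fingers":-0.14}
  ]
}}

```text
time: 32.45
position: [0.668, 0.017, 0.046]
eef_rot: [-2.78, -1.177, -0.358]
wrist_force: [-9.8, -10.9, 6.8]
width: 0.0502
gripper_force: 6.9
```

{"name": "move_arm", "arguments": {
  "series": [
    {"translation":[0.1,0,0.03],"twist":[0,0,0],"fingers":-0.14},
    {"translation":[0,0,0],"twist":[0,0,0],"fingers":-0.14}
  ]
}}

```text
time: 32.65
position: [0.6682, 0.0171, 0.0459]
eef_rot: [-2.78, -1.178, -0.356]
wrist_force: [-11.4, -14.1, 9.8]
width: 0.0501
gripper_force: 8.6
```

```bash
python3 jar.py; python3 - <<'E'
from h import *
a=grab_frame('scene')[130:310,240:500]; b=grab_frame('top')[95:220,165:345]
cv2.imwrite('pics/d.png',np.hstack([cv2.resize(a,(400,277),interpolation=cv2.INTER_CUBIC),cv2.resize(b,(400,277),interpolation=cv2.INTER_CUBIC)]))
E
```

```text
jar [688.8  71.8]
jar []
bowl_a [(0.79, [0.4804, -0.4237, 0.002]), (0.67, [0.6065, -0.2656, -0.001])]
rice_box [(0.77, [0.6732, 0.1799, 0.0052])]
```

View pics/d.png

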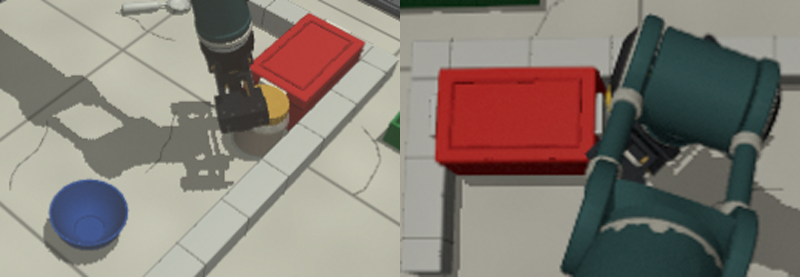

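Both force components climb with no motion: the jar is lodged against both the kerb and the box. Retreat and check.

{"name": "move_arm", "arguments": {
  "series": [
    {"translation":[-0.5,0,-0.13],"twist":[0,0,0],"fingers":-0.14},
    {"translation":[-1.5,0,-0.4],"twist":[0,0,0],"fingers":-0.14},
    {"translation":[-2.9,0,-0.78],"twist":[0,0,0],"fingers":-0.14},
    {"translation":[-3.9,0,-1.04],"twist":[0,0,0],"fingers":-0.14},
    {"translation":[-2.5,0,-3.5],"twist":[0,0,0],"fingers":-0.14}
  ]
}}

```text
time: 33.45
position: [0.5786, -0.0685, 0.0694]
eef_rot: [-2.774, -1.172, -0.353]
wrist_force: [0.3, 0.3, 0.0]
width: 0.0502
gripper_force: 0.0
```

{"name": "move_arm", "arguments": {
  "series": [
    {"translation":[-2.5,0,-3.5],"twist":[0,0,0],"fingers":-0.14},
    {"translation":[-2.5,0,-3.5],"twist":[0,0,0],"fingers":-0.14},
    {"translation":[-3.5,0,-2.5],"twist":[0,0,0],"fingers":-0.14},
    {"translation":[-3.5,0,-1],"twist":[0,0,0],"fingers":-0.14},
    {"translation":[-3.5,0,-1],"twist":[0,0,0],"fingers":-0.14}
  ]
}}

```text
time: 33.95
position: [0.4582, -0.1988, 0.1458]
eef_rot: [-2.78, -1.176, -0.367]
wrist_force: [-0.1, -0.8, -0.0]
width: 0.0502
gripper_force: 0.0
```

```bash
python3 jar.py; python3 box.py; python3 - <<'E'
from h import *
for n in('soup_spoon','wok_spatula','soy_bottle'): print(n,[w('top',d['location']).round(3).tolist() for d in landmark_of('top',n)[:1]])
a=grab_frame('scene')[130:310,240:500]; b=grab_frame('top')[95:220,165:345]
cv2.imwrite('pics/e.png',np.hstack([cv2.resize(a,(400,277),interpolation=cv2.INTER_CUBIC),cv2.resize(b,(400,277),interpolation=cv2.INTER_CUBIC)]))
E
```

```text
jar [687.5  38.3]
jar [(0.63, [0.687, 0.0379, 0.001])]
bowl_a [(0.93, [0.6098, -0.265, 0.0022]), (0.76, [0.4745, -0.4259, -0.0019])]
rice_box [(0.72, [0.6728, 0.1796, 0.0035])]
box [672.8 183.4] [111.  186.9] 0.19
net [(0.73, [0.673, 0.1805, 0.0022])]
soup_spoon [[0.353, 0.186, 0.002]]
wok_spatula [[0.275, -0.34, -0.003]]
soy_bottle [[0.656, -0.487, 0.003]]
```

View pics/e.png

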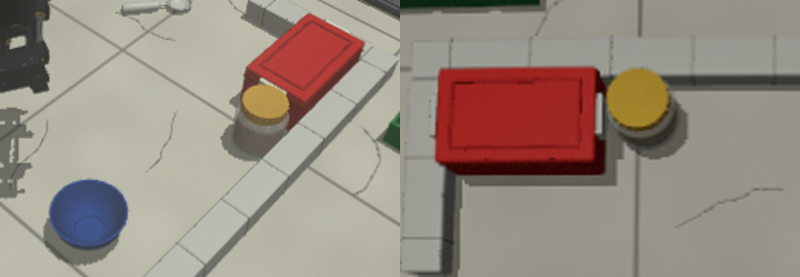

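The pictures show the box in the corner and the jar at (687, 38) mm, touching both the clip and the back kerb. The bystanders have not moved.

```bash
python3 -c "
from bench import *
print(hand_in())"
```

```text
the job is handed in; nothing more can be done
None
```

The job is handed in at about 34 s: the rice box is pressed flush into the corner on both kerbs, the jar stands against the back kerb touching the clip on the box's free end, and the bowls, spoon, spatula and bottle have not moved.

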